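# Set the photometer's polariser lever and start the reading

### The arm

A 6-joint arm with a two-finger parallel gripper is mounted at the origin on the work surface. World frame = base frame: x ahead of the robot, y to its left, z up, the work surface at z = 0. Lengths are in m, angles in rad, forces in N, time in s.
With the tool pointing down it reaches from about 0.225 to 0.875 m from the base axis. Payload 3.4 kg.
Tool frame: the origin (TCP) lies on the centre line of the jaws, within the pads' length; the fingertips stand 17 mm ahead of it and the grasp point (between the pads) lies 2 mm behind it (manip.finger_overhang is the distance from the TCP to the fingertips, in m); y points along the fingers, x is the direction in which the jaws open and shut, and the axes are right-handed (so a half turn about y gives the same grasp; the last joint's range is limited). The gripper opens to 85 mm and grips with 20 to 120 N. Pads are 22 mm wide; open, the fingers measure 114 mm over their backs; the gripper's body (76 mm by 85 mm) begins 54 mm behind the grasp point. The pads swing forward as they close: fully open they stand 13 mm farther back than shut.
Start: joints at [1.138, 0.276, 1.505, -0, 1.361, -0.121], TCP at [0.176, 0.547, 0.224] pointing down, gripper open.
Joint ranges: [-2.89, 2.89], [-0.75, 2.08], [0.22, 2.7], [-1.18, 4.32], [0.11, 2.71], [-2.7, 2.7]. Speed limits (rad/s): [2.57, 2.57, 3.14, 3.14, 3.14, 3.14].

### API

Orientations are given as a unit quaternion [w, x, y, z].
In Python, from rig import manip gives the robot as it stands.
- The arm moves only by the tool arm_command, never from a script. Its argument "commands" is a list of rows, each a list of 3 entries, a list of its own where there are three numbers: the finger opening in cm, from 0 to 8.54, then the shift along the world's x, y, z in cm, then the turn about the world's z in rad. A call has 1 to 12 rows; each row shifts and turns the commanded pose from where the row before left it; what a row does not reach is not made up. A row lasts 1/10 s, in which the tool goes at most 50 mm and 8.59 degrees, less where a joint would pass 70% of its speed; a pose out of reach is approached as far as the arm can. A call with a gripper value outside its range is refused whole. The fingers move at their own pace and stop on an object; "grip_force" is the grip in N (left out, the last holds). Time passes only in rows, so rows that do not move let the fingers close. It gives the time, the measured TCP pose, the force and the opening at its end, in the units of the state.
- manip.get_state(): the state, without advancing time (a new reading comes with each control period).
- manip.get_image(name): name is "scene" or "side" or "wrist"; returns a dict with "pixels" (480x640x3 uint8, red, green, blue), "range_z" (480x640 float32, m along the optical axis (not along the pixel's ray), 0 where there is no reading), "intrinsics" (3x3 intrinsics, pixels), "R" (3x3) and "t" (3): a world point X has camera coordinates R X + t. Camera axes: x right, y down, z forward; pixel columns grow to the right and rows downward; lengths in m; the calibration is good to about 2 mm. A picture is of the moment at which its call begins.
- manip.sign_off(): hands the job in, once; it reports no verdict.
The state is a dict: "clock": time; "qpos": joint angles; "qd": joint speeds; "effort": joint torques, N m; "position": TCP position; "ee_rot": TCP orientation; "contact_force": force on the tool from outside, world axes, zero at the start; "moment": the same for the moment, N m; "width": finger opening in m.
Only numpy, scipy, OpenCV 4.12 (cv2) and the standard library are available. Lean on these libraries where they do the work, as an engineer would, in place of code of your own. Each camera call takes 0.05 s, during which the arm holds its last target.

### The job

Push the lever post on the photometer's polariser ring round, with the fingertips, until its pointer stands over the middle of the large round mark on the white scale, then press the large button right down to start the reading and let it come up again. Push gently and do not grip the post or lift anything; leave the small button, the vial and the rest of the bench as they are.

Things in the scene. Friction and masses are not known exactly. Their poses are not given: they have to be found in the camera images.
- meter: black bench photometer, 210 x 340 mm, top face 80 mm above the table, fixed. Origin on the table under its centre; its x axis points to its back, y to its left, z up; it is turned up to 0.35 rad from the world axes. The ring's axis is at x +20, y +45 mm; the two buttons stand on the right side (y -115 mm) at x -70 and x 0 mm and may be swapped; a flat screen lies behind them
- lever (a joint): angle in rad of the polariser ring and its lever about the upright ring axis: 0 when the lever points to the photometer's front (its -x), growing counter-clockwise seen from above; stops at -1.1 and +1.1. It starts within 0.15 of 0. It stays where it is left: friction of about 1.5 N at the post, no spring
- ring_axis (a point): point on the ring's axis, on the top of the 70 mm wide aluminium ring, 100 mm above the table; the axis is vertical
- post_top (a point): centre of the top of the upright steel post that is pushed: 12 mm thick, 62 mm out from the ring axis, free to touch from 98 to 145 mm above the table (this point is at 145 mm). The flat arm under it is 92 to 98 mm above the table, 12 mm wide
- pointer_tip (a point): outer end of the thin dark pointer (4 mm wide) that goes on outwards from under the post, 88 mm out from the ring axis, about 92 mm above the table, on the line from the ring axis through the post
- large_mark: the mark to set: flat dark disc, 20 mm across, on the white arc-shaped scale below the pointer's path, 88 mm out from the ring axis; origin at its centre, 83 mm above the table. It lies 0.35 to 0.85 rad to one side or the other of lever angle 0
- small_mark: the other mark, not wanted: flat dark disc, 8 mm across, on the other side of the same scale, also 88 mm from the ring axis
- large_button (a joint): travel in m of the large round button (32 mm across, in a 48 mm round black collar 12 mm high): 0 up, 0.006 fully down; the spring takes about 1.5 N to start and 5 N at the bottom
- large_button_top (a point): about the centre of the top of the large button; the button's top face is 102 mm above the table when up
- small_button (a joint): travel in m of the small round button (16 mm across, in a 34 mm collar), not to be pressed: 0 up, 0.006 down
- small_button_top (a point): about the centre of the top of the small button, 102 mm above the table, 70 mm from the large one
- vial: capped glass sample vial, 25 mm across, 52 mm high, standing on top of the photometer, on the right of the ring towards the back. Origin under its middle. Not part of the job
- drop_bottle: small white dropper bottle, 40 mm across, 75 mm high, on the table in front of the photometer. Origin under its middle. Not part of the job
- jar: small amber reagent jar, 52 mm across, 60 mm high, on the table in front of the photometer. Origin under its middle. Not part of the job
- tube_rack: black rack 70 x 180 mm with capped and open tubes, 109 mm high in all, on the table to the right. Origin under its middle. Not part of the job
- tip_box: blue box of yellow pipette tips, 85 x 125 mm, 86 mm high, on the table to the left. Origin under its middle. Not part of the job
- syringe: syringe lying on the table, about 180 mm long and 30 mm across the flange, near the front right. Origin under its middle. Not part of the job

How it is judged:
By the outcome, as a careful person would: the job done as asked, in the order asked, and still so for the second after the job is handed in, with the robot touching nothing.
It also fails if it takes over 51 s, if anything falls off the work surface, if the arm or the gripper's body presses on something with over 40 N, if the wrist force passes 120 N, or if a joint passes its speed limit or range.

## Working session

There is one attempt and no reset: what is moved stays moved. The work goes in short steps, Python scripts to look and compute and a tool call to move; the robot and the scene stay as the last step left them, time stands still between calls to the robot, and variables do not carry over. Pictures are saved under pics/ and viewed, and the job is handed in when it is done.

Besides the shell and the picture viewer there is one more tool, called after "Emit:" by a JSON object that holds its "method" and its "body". arm_command: Moves the arm, as the interface text tells. Its arguments: {"type":"object","properties":{"commands":{"type":"array"},"grip_force":{"type":"number"}},"required":["commands"]}

```bash
mkdir -p pics
python3 - <<'E'
from rig import manip
import cv2,numpy as np,pickle
s=manip.get_state();print(s)
for n in("scene","side","wrist"):
    d=manip.get_image(n);pickle.dump(d,open(f"{n}.pkl","wb"));cv2.imwrite(f"pics/{n}0.png",d["pixels"][:,:,::-1])
    print(n,d["intrinsics"].tolist(),(-d["R"].T@d["t"]).round(3), d["R"].round(2).tolist())
E
```

```text
{'clock': 0.0, 'qpos': array([ 1.13801655e+00,  2.76623423e-01,  1.50616096e+00, -4.96693897e-06,
        1.36070480e+00, -1.20966906e-01]), 'qd': array([-1.09701160e-03, -1.33651579e-03, -1.30594428e-03, -5.31095939e-04,
        7.90689839e-05, -5.61603756e-04]), 'effort': array([ 1.71274522e-03, -4.16782093e+01, -2.45810062e+01,  7.84544773e-05,
        1.09973652e-02, -5.90131421e-06]), 'position': array([0.1761551 , 0.54676833, 0.22321243]), 'ee_rot': array([-0.57124495,  0.57190089,  0.41571306, -0.41688275]), 'contact_force': array([-0.11545591,  0.25160272, -0.90595597]), 'moment': array([-0.04036378, -0.03307907, -0.02256503]), 'width': 0.08559553266383106}
scene [[481.4066806019244, 0.0, 323.4447499526362], [0.0, 481.4066806019244, 244.4851554013134], [0.0, 0.0, 1.0]] [ 1.128 -0.492  0.947] [[0.61, 0.79, 0.0], [0.59, -0.45, -0.67], [-0.53, 0.42, -0.74]]
side [[584.8529060212862, 0.0, 315.24900426045286], [0.0, 584.8529060212862, 235.58877632350425], [0.0, 0.0, 1.0]] [0.311 1.097 0.988] [[-0.98, -0.21, 0.02], [-0.15, 0.6, -0.78], [0.16, -0.77, -0.62]]
wrist [[365.80480893759363, 0.0, 323.7762882205817], [0.0, 365.80480893759363, 247.33334089202333], [0.0, 0.0, 1.0]] [0.104 0.569 0.372] [[0.31, 0.95, -0.0], [0.91, -0.29, 0.29], [0.28, -0.09, -0.96]]
```

View pics/scene0.png

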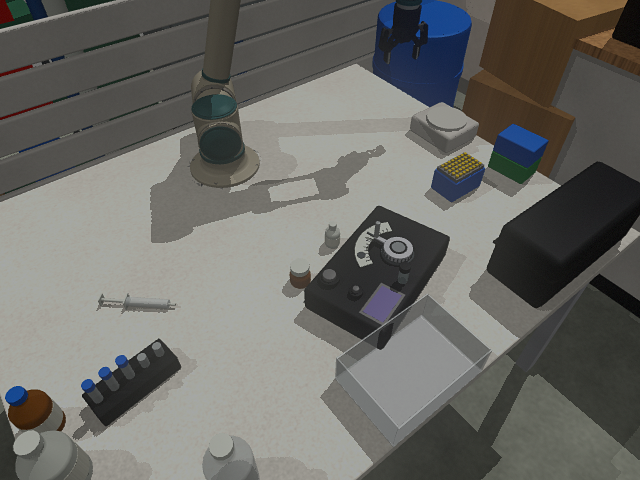

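View pics/side0.png

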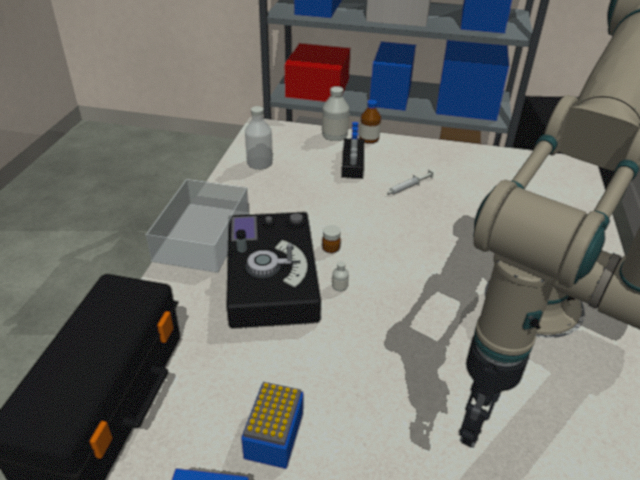

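View pics/wrist0.png

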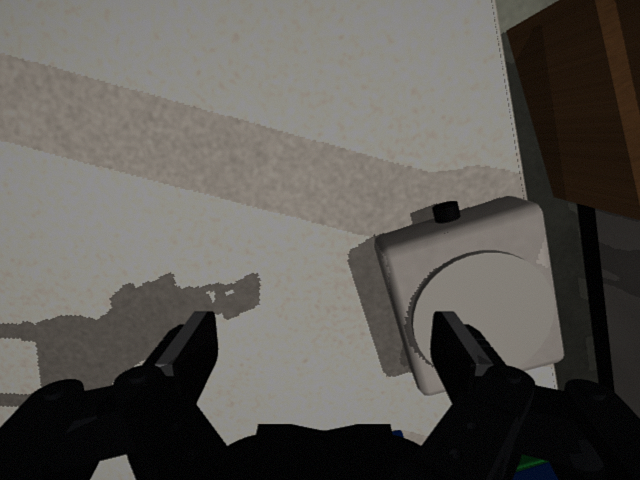

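The scene view shows the meter around (375,270), with the ring at about (398,247), the large button near (330,275) and the small one near (355,291). I'll enlarge both views.

Run:
```python
import cv2
a=cv2.imread("pics/scene0.png")[195:350,295:460];cv2.imwrite("pics/sc1.png",cv2.resize(a,None,fx=4,fy=4,interpolation=cv2.INTER_CUBIC)[:600])
a=cv2.imread("pics/side0.png")[200:330,215:365];cv2.imwrite("pics/sd1.png",cv2.resize(a,None,fx=4.6,fy=4.6,interpolation=cv2.INTER_CUBIC)[:600])
```

```text
(no output)
```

View pics/sc1.png

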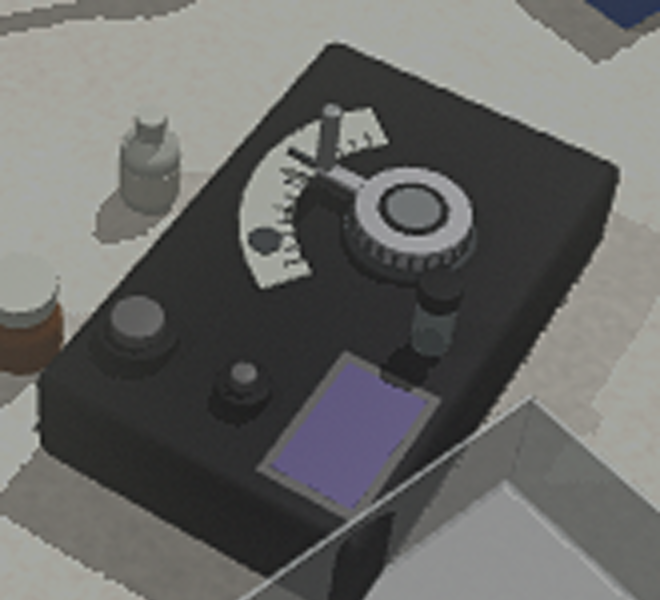

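View pics/sd1.png

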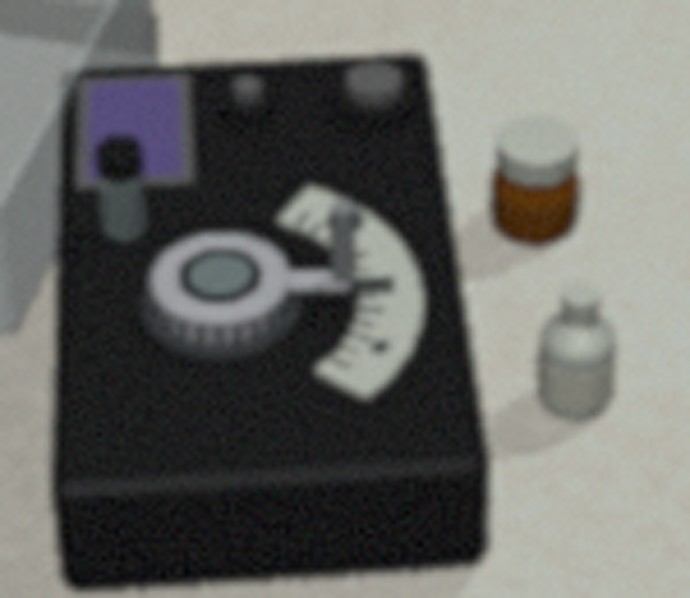

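```bash
cat > h.py <<'E'
import numpy as np
def ray(d,u,v,z):
    r=d["R"].T@np.linalg.solve(d["intrinsics"],[u,v,1.]);c=-d["R"].T@d["t"]
    return c+r*(z-c[2])/r[2]
E
python3 - <<'E'
import pickle,numpy as np
from h import ray
S=pickle.load(open("scene.pkl","rb"));D=pickle.load(open("side.pkl","rb"))
P={}
for n,d,f,o,L in(("sc",S,4,(295,195),dict(ring=(414,210,.1),mark=(264,240,.083),tip=(291,151,.092),post=(331,108,.145),LB=(137,315,.102),SB=(243,373,.102),vial=(440,290,.132))),
 ("sd",D,4.6,(215,200),dict(ring=(220,273,.1),tip=(390,284,.092),post=(345,216,.145),smark=(379,346,.083),LB=(374,80,.102),SB=(247,86,.102),vial=(120,150,.132)))):
  for k,(u,v,z) in L.items():
    p=ray(d,o[0]+(u+.5)/f-.5,o[1]+(v+.5)/f-.5,z);P[n,k]=p;print(n,k,p.round(4))
for n in("sc","sd"):
  r=P[n,"ring"][:2]; b=P[n,"SB"][:2]-P[n,"LB"][:2]
  # large at x=-70 (front), small at 0
  th=np.arctan2(b[1],b[0]);print(n,"yaw",th,"dist",np.hypot(*b))
  for k in("tip","post","mark","smark"):
    if (n,k) in P:
      v=P[n,k][:2]-r;print(k,np.hypot(*v),"world ang",np.arctan2(v[1],v[0]))
E
```

```text
sc ring [0.6396 0.1174 0.1   ]
sc mark [0.5925 0.0424 0.083 ]
sc tip [0.5535 0.0973 0.092 ]
sc post [0.5773 0.1026 0.145 ]
sc LB [ 0.6029 -0.0624  0.102 ]
sc SB [ 0.6703 -0.0418  0.102 ]
sc vial [0.7095 0.0646 0.132 ]
sd ring [0.6368 0.1154 0.1   ]
sd tip [0.5537 0.0946 0.092 ]
sd post [0.5729 0.1096 0.145 ]
sd smark [0.5504 0.1315 0.083 ]
sd LB [ 0.5999 -0.0586  0.102 ]
sd SB [ 0.6663 -0.0367  0.102 ]
sd vial [0.7023 0.0699 0.132 ]
sc yaw 0.2970330680091245 dist 0.07052446796800828
tip 0.08839508166102418 world ang -2.912730057144232
post 0.0640177390766771 world ang -2.907903872192674
mark 0.08858745603595697 world ang -2.1311346992106075
sd yaw 0.3182446925889332 dist 0.06984649410331153
tip 0.08566093337149223 world ang -2.896745369734059
post 0.06423830301605175 world ang -3.0513464433738777
smark 0.08792252361501733 world ang 2.9564421745929255
```

Emit:
{"method": "arm_command", "body": {"commands": [[0,[3.3,-3.4,0],0.047],[0,[3.3,-3.4,0],0.047],[0,[3.3,-3.4,0],0.047],[0,[3.3,-3.4,0],0.047],[0,[3.3,-3.4,0],0.047],[0,[3.3,-3.4,0],0.047],[0,[3.3,-3.4,0],0.047],[0,[3.3,-3.4,0],0.047],[0,[3.3,-3.4,0],0.047],[0,[3.3,-3.4,0],0.047],[0,[3.3,-3.4,0],0.047],[0,[3.3,-3.4,0],0.047]], "grip_force": 20}}

```text
clock: 1.35
position: [0.5733, 0.1377, 0.2239]
ee_rot: [0.433, -0.432, -0.559, 0.559]
contact_force: [-0.1, 0.3, 0.8]
width: -0.0
```

Emit:
{"method": "arm_command", "body": {"commands": [[0,[0,0,0],0],[0,[0,0,0],0],[0,[0,0,0],0]]}}

```text
clock: 1.65
position: [0.5715, 0.1399, 0.2238]
ee_rot: [0.434, -0.433, -0.559, 0.559]
contact_force: [-0.6, 0.2, 0.1]
width: 0.0003
```

```bash
cat > snap.py <<'E'
import sys,cv2,pickle
from rig import manip
t=sys.argv[1]
for n in sys.argv[2:]:
    d=manip.get_image(n);pickle.dump(d,open(f"{n}{t}.pkl","wb"));cv2.imwrite(f"pics/{n}{t}.png",d["pixels"][:,:,::-1])
s=manip.get_state();print(s["clock"],s["position"].round(4),s["ee_rot"].round(3),s["contact_force"].round(2),s["width"],s["qpos"].round(2))
E
python3 snap.py 1 wrist
```

```text
1.7 [0.5713 0.1402 0.224 ] [ 0.433 -0.432 -0.559  0.559] [ 0.43  0.23 -0.07] 7.442638662427155e-06 [ 0.12  0.3   1.48  0.    1.37 -1.7 ]
```

View pics/wrist1.png

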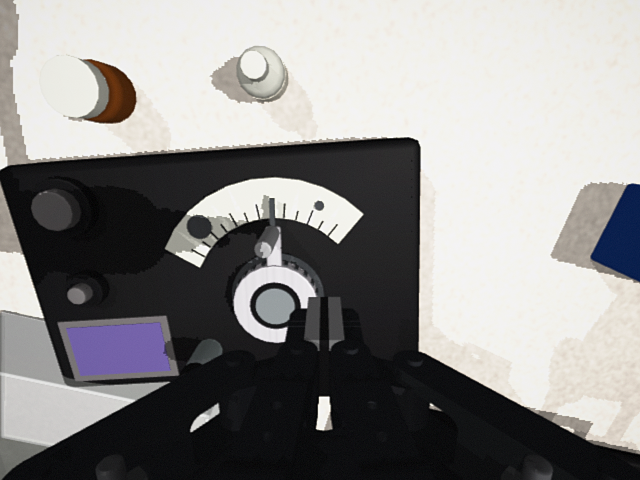

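The wrist view is clear: the tip is at about (271,198), the large mark at (200,227), the ring centre at (276,305), and the large button at (53,210). I'll enlarge it to read these more precisely.

Run:
```python
import cv2
a=cv2.imread("pics/wrist1.png")
cv2.imwrite("pics/w1a.png",cv2.resize(a[165:345,155:375],None,fx=3.3,fy=3.3,interpolation=cv2.INTER_CUBIC))
cv2.imwrite("pics/w1b.png",cv2.resize(a[165:325,15:135],None,fx=3,fy=3,interpolation=cv2.INTER_CUBIC))
```

```text
(no output)
```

View pics/w1a.png

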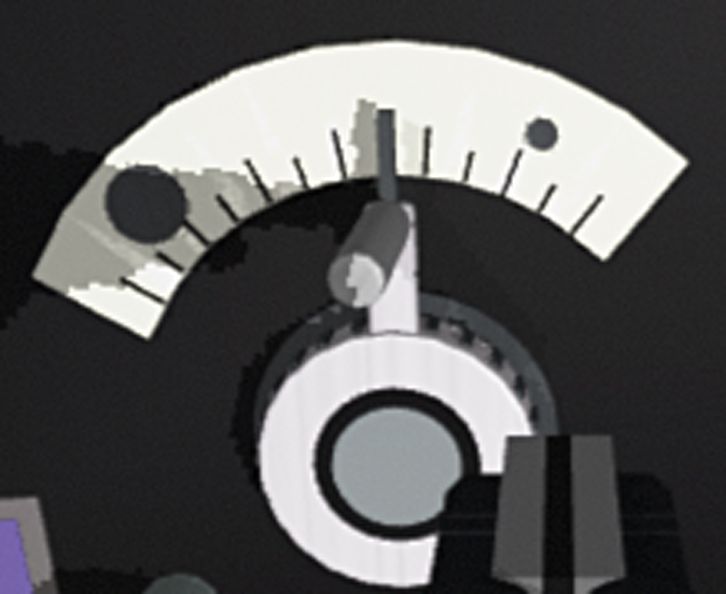

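View pics/w1b.png

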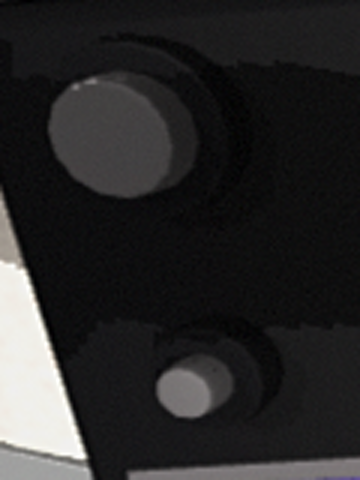

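Run:
```python
import pickle,numpy as np
from h import ray
W=pickle.load(open("wrist1.pkl","rb"))
def p(u,v,f,o,z): return ray(W,o[0]+(u+.5)/f-.5,o[1]+(v+.5)/f-.5,z)
A=lambda u,v,z:p(u,v,3.3,(155,165),z);B=lambda u,v,z:p(u,v,3,(15,165),z)
P=dict(ring=A(397,464,.1),tip=A(386,110,.092),mark=A(146,204,.083),smark=A(542,133,.083),post=A(357,281,.145),LB=B(110,136,.102),SB=B(184,392,.102))
r=P["ring"][:2]
for k,v in P.items():
  d=v[:2]-r;print(k,v.round(4),np.hypot(*d).round(4),np.arctan2(d[1],d[0]).round(3))
b=P["SB"]-P["LB"];print("yaw",np.arctan2(b[1],b[0]),np.hypot(b[0],b[1]))
# fit circle centre from marks: finger edges at tips
for u in(508,622):print(A(u,437,.207).round(4))
print(W["range_z"][300,313],W["range_z"][300,338])
```

```text
ring [0.6366 0.1153 0.1   ] 0.0 0.0
tip [0.5525 0.0934 0.092 ] 0.0869 -2.887
mark [0.5917 0.0401 0.083 ] 0.0875 -2.109
smark [0.5503 0.1303 0.083 ] 0.0876 2.969
post [0.5769 0.1001 0.145 ] 0.0615 -2.892
LB [ 0.6005 -0.0636  0.102 ] 0.1825 -1.77
SB [ 0.6667 -0.0417  0.102 ] 0.1598 -1.381
yaw 0.32028404716232733 0.06980201638583011
[0.5739 0.1325 0.207 ]
[0.5697 0.1491 0.207 ]
0.14767662 0.14828207
```

Run:
```python
import pickle,numpy as np
W=pickle.load(open("wrist1.pkl","rb"))
Z=W["range_z"];v,u=np.mgrid[290:480:2,200:460:1]
z=Z[v,u];m=(z>0)&(z<.18)
K=W["intrinsics"];X=np.stack([(u-K[0,2])/K[0,0]*z,(v-K[1,2])/K[1,1]*z,z],-1)[m]
Xw=(X-W["t"])@W["R"]
d=Xw-[.5713,.1402,.224]
t=np.array([.2489,-.9686]);r=np.array([-.9686,-.2489])
T=d[:,:2]@t;Rr=d[:,:2]@r
for h in np.arange(-.02,.08,.005):
  k=(d[:,2]>=h)&(d[:,2]<h+.005)
  if k.any():print(round(h,3),k.sum(),"tang",T[k].min().round(4),T[k].max().round(4),"rad",Rr[k].min().round(4),Rr[k].max().round(4))
```

```text
0.005 1 tang -0.004 -0.004 rad 0.0112 0.0112
0.01 97 tang -0.0113 0.0127 rad 0.0074 0.0127
0.015 182 tang -0.0128 0.0144 rad 0.0075 0.0127
0.02 215 tang -0.0127 0.0142 rad 0.0069 0.0126
0.025 236 tang -0.0129 0.0144 rad 0.0074 0.0126
0.03 260 tang -0.0128 0.0144 rad 0.0073 0.0127
0.035 196 tang -0.0127 0.0144 rad 0.0074 0.0128
0.04 457 tang -0.0087 0.0109 rad -0.0102 0.0127
0.045 267 tang -0.0197 0.0219 rad -0.0014 0.0151
0.05 1019 tang -0.0317 0.0323 rad -0.0112 0.0153
0.055 1443 tang -0.0361 0.0365 rad -0.0108 0.0151
0.06 2796 tang -0.0375 0.0371 rad -0.0082 0.0149
0.065 1188 tang -0.0367 0.0358 rad -0.0081 0.0169
0.07 1157 tang -0.0345 0.0342 rad -0.0079 0.0189
0.075 1057 tang -0.0339 0.0326 rad -0.0079 0.0191
```

```bash
python3 - <<'E'
import pickle,numpy as np
from rig import manip
print(manip.finger_overhang,[a for a in dir(manip) if a[0]!='_'])
W=pickle.load(open("wrist1.pkl","rb"));print((-W["R"].T@W["t"]),W["R"].round(3))
print(W["range_z"][255:345:3,315]);print(W["range_z"][255:345:3,300])
E
python3 snap.py 2 side scene
python3 - <<'E'
import cv2
a=cv2.imread("pics/side2.png");cv2.imwrite("pics/sd2.png",cv2.resize(a[130:330,200:400],None,fx=3,fy=3,interpolation=cv2.INTER_CUBIC))
a=cv2.imread("pics/scene2.png");cv2.imwrite("pics/sc2.png",cv2.resize(a[130:330,290:490],None,fx=3,fy=3,interpolation=cv2.INTER_CUBIC))
E
```

```text
0.017 ['MotionError', 'finger_overhang', 'get_image', 'get_state', 'sign_off']
[0.49845626 0.12059186 0.37284716] [[-0.249  0.968  0.002]
 [ 0.927  0.238  0.291]
 [ 0.281  0.074 -0.957]]
[0.3076957  0.31110388 0.31029058 0.31074944 0.31286702 0.31205264
 0.31146163 0.3120028  0.31218234 0.3130444  0.31451908 0.30823356
 0.30480635 0.29957008 0.15109019 0.148794   0.14562124 0.14250088
 0.14049304 0.         0.13554119 0.13280818 0.13067754 0.12870595
 0.12713914 0.12551105 0.12389232 0.12163542 0.11992144 0.11770941]
[0.30941698 0.31016538 0.3074582  0.3087099  0.30869895 0.30172956
 0.296324   0.29456034 0.29408112 0.2944092  0.29537135 0.29608768
 0.29675803 0.29765615 0.29777357 0.29843718 0.2989384  0.3004119
 0.14968868 0.14607847 0.14348774 0.14174245 0.1393414  0.13765907
 0.1363665  0.13184807 0.13154958 0.12866947 0.12611924 0.11290745]
1.8 [0.5714 0.1404 0.2243] [-0.433  0.433  0.559 -0.559] [0.29 0.21 0.69] 1.610376532115882e-05 [ 0.12  0.3   1.48  0.    1.37 -1.7 ]
```

View pics/sd2.png

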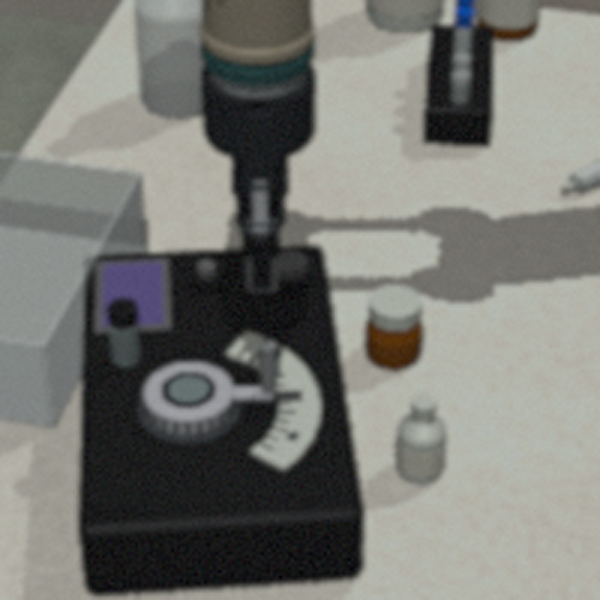

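View pics/sc2.png

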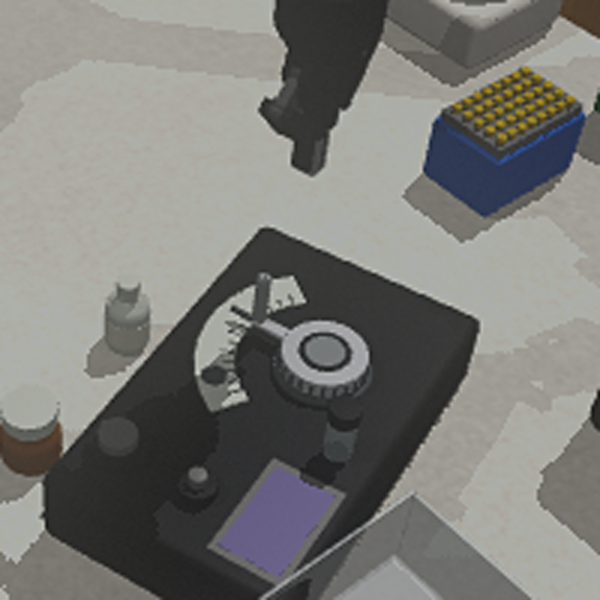

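Run:
```python
import pickle,numpy as np
from h import ray
S=pickle.load(open("scene2.pkl","rb"));D=pickle.load(open("side2.pkl","rb"))
for z in (.2,.207,.215,.225,.235,.24):
  print(z,ray(D,287.5,227,z).round(4),ray(S,392.5+.0,186.3,z).round(4))
for n,d,(u,v) in(("side",D,(287,222)),("scene",S,(394,180))):
  z=d["range_z"][v,u];K=d["intrinsics"];x=np.linalg.inv(K)@[u,v,1]*z;print(n,d["R"].T@(x-d["t"]))
```

```text
0.2 [0.5771 0.1095 0.2   ] [0.5498 0.1691 0.2   ]
0.207 [0.5747 0.1182 0.207 ] [0.5553 0.1629 0.207 ]
0.215 [0.572  0.1283 0.215 ] [0.5615 0.1558 0.215 ]
0.225 [0.5687 0.1408 0.225 ] [0.5692 0.147  0.225 ]
0.235 [0.5653 0.1533 0.235 ] [0.577  0.1381 0.235 ]
0.24 [0.5636 0.1596 0.24  ] [0.5808 0.1337 0.24  ]
side [0.56774373 0.14761775 0.2435588 ]
scene [0.58220729 0.13404122 0.2589488 ]
```

Emit:
{"method": "arm_command", "body": {"commands": [[0,[0,0,-2.6],0],[0,[0,0,-2.6],0],[0,[0,0,-2.6],0],[0,[0,0,-1.6],0],[0,[0,0,-1.0],0],[0,[0,0,0],0],[0,[0,0,0],0]]}}

```text
clock: 2.5
position: [0.5728, 0.1398, 0.1209]
ee_rot: [-0.433, 0.433, 0.559, -0.559]
contact_force: [0.5, -0.2, 0.3]
width: -0.0004
```

```bash
python3 snap.py 3 side scene wrist
python3 - <<'E'
import cv2,numpy as np
a=cv2.imread("pics/side3.png");b=cv2.imread("pics/scene3.png")
f=lambda x:cv2.resize(x,None,fx=4,fy=4,interpolation=cv2.INTER_CUBIC)
cv2.imwrite("pics/c3.png",np.hstack([f(a[180:310,230:330]),f(b[170:300,350:450])]))
E
```

```text
2.65 [0.5732 0.1395 0.1214] [-0.432  0.434  0.56  -0.558] [-1.05 -1.08  1.04] 9.788138910423574e-05 [ 0.12  0.37  1.63  0.    1.14 -1.7 ]
```

View pics/c3.png

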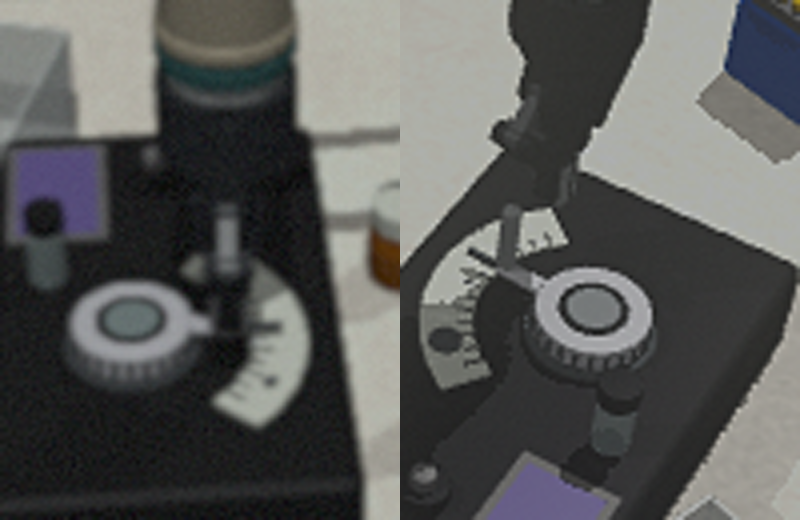

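View pics/wrist3.png

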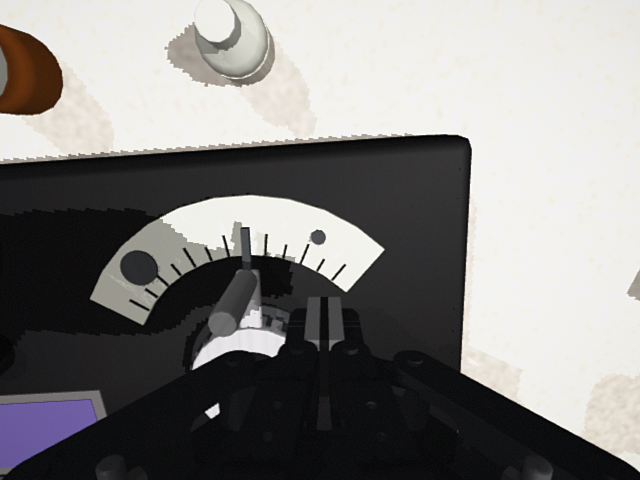

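Emit:
{"method": "arm_command", "body": {"commands": [[0,[0.15,-0.6,0],0],[0,[0.12,-0.5,0],0],[0,[0.1,-0.4,0],0],[0,[0.07,-0.3,0],0],[0,[0.05,-0.2,0],0],[0,[0.05,-0.2,0],0],[0,[0,0,0],0],[0,[0,0,0],0]]}}

```text
clock: 3.45
position: [0.5777, 0.1173, 0.1201]
ee_rot: [0.433, -0.433, -0.559, 0.559]
contact_force: [0.7, 1.2, 0.6]
width: 0.0001
```

```bash
python3 snap.py 4 wrist scene
```

```text
3.55 [0.5778 0.1173 0.1201] [ 0.433 -0.433 -0.559  0.559] [-0.48 -0.19  0.14] 0.00019138864790235646 [ 0.08  0.37  1.63 -0.    1.14 -1.74]
```

View pics/wrist4.png

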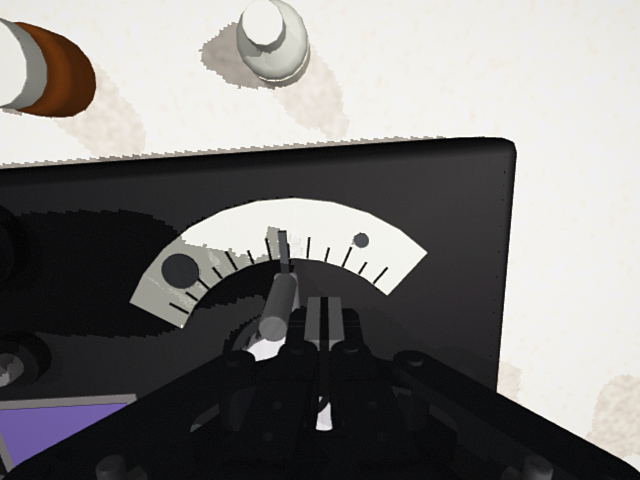

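Run:
```python
import numpy as np
ring=np.array([.637,.116]);c=np.array([.5778,.1173])
p0=c
for i,a in enumerate(-2.89+np.arange(0.0,.9,.1)):
  r=np.array([np.cos(a),np.sin(a)]);t=np.array([-r[1],r[0]])
  p=ring+.060*r-.0165*t
  print(round(a,2),p.round(4),((p-p0)*100).round(2));p0=p
```

```text
-2.89 [0.5748 0.117 ] [-0.3  -0.03]
-2.79 [0.575  0.1108] [ 0.02 -0.62]
-2.69 [0.5758 0.1047] [ 0.08 -0.62]
-2.59 [0.5773 0.0986] [ 0.14 -0.61]
-2.49 [0.5793 0.0927] [ 0.2  -0.59]
-2.39 [0.5819 0.0871] [ 0.26 -0.56]
-2.29 [0.5851 0.0817] [ 0.32 -0.54]
-2.19 [0.5887 0.0767] [ 0.37 -0.5 ]
-2.09 [0.5929 0.0721] [ 0.42 -0.46]
```

Emit:
{"method": "arm_command", "body": {"commands": [[0,[-0.1,-0.2,0],0.03],[0,[-0.1,-0.3,0],0.04],[0,[0.02,-0.3,0],0.04],[0,[0.04,-0.3,0],0.04],[0,[0.05,-0.3,0],0.04],[0,[0.07,-0.3,0],0.04],[0,[0.08,-0.3,0],0.04],[0,[0.1,-0.3,0],0.04],[0,[0,0,0],0]]}}

```text
clock: 4.45
position: [0.5798, 0.0944, 0.1201]
ee_rot: [-0.342, 0.342, 0.619, -0.619]
contact_force: [-0.8, 1.1, -0.3]
width: 0.0005
```

```bash
python3 snap.py 5 wrist
```

```text
4.5 [0.5796 0.0943 0.1201] [ 0.342 -0.342 -0.619  0.619] [-0.27  0.81 -0.14] 0.0002760067694914773 [ 0.04  0.37  1.64 -0.    1.13 -2.09]
```

View pics/wrist5.png

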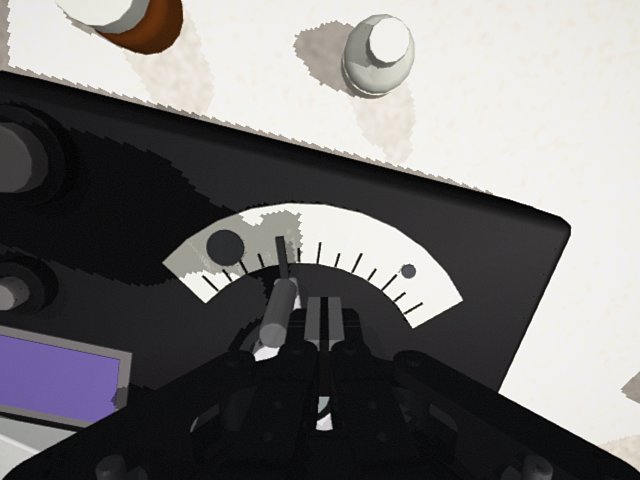

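The pointer is moving: the tip is now at (280,237) and the mark at (225,248).

Run:
```python
import pickle,numpy as np
from h import ray
W=pickle.load(open("wrist5.pkl","rb"))
ring=np.array([.637,.116])
for k,u,v,z in(("tip",280,237,.092),("mark",225,248,.083),("sm",409,271,.083),("post",272,335,.145)):
  p=ray(W,u,v,z);d=p[:2]-ring;print(k,p.round(4),np.hypot(*d).round(4),np.arctan2(d[1],d[0]).round(3))
p=np.array([.5796,.0943])-ring
print(np.hypot(*p))
```

```text
tip [0.5685 0.0615 0.092 ] 0.0875 -2.469
mark [0.592  0.0401 0.083 ] 0.0882 -2.106
sm [0.5505 0.1308 0.083 ] 0.0878 2.973
post [0.5879 0.0762 0.145 ] 0.0632 -2.46
0.06136489224304074
```

Emit:
{"method": "arm_command", "body": {"commands": [[0,[0.1,-0.26,0],0.04],[0,[0.11,-0.25,0],0.04],[0,[0.12,-0.24,0],0.04],[0,[0.13,-0.24,0],0.04],[0,[0.14,-0.23,0],0.04],[0,[0.15,-0.23,0],0.04],[0,[0,0,0],0],[0,[0,0,0],0]]}}

```text
clock: 5.3
position: [0.5867, 0.0798, 0.12]
ee_rot: [0.266, -0.265, -0.655, 0.656]
contact_force: [-0.8, 0.6, 0.8]
width: 0.0001
```

```bash
python3 snap.py 6 wrist;python3 - <<'E'
import cv2
a=cv2.imread("pics/wrist6.png");cv2.imwrite("pics/w6.png",cv2.resize(a[180:360,190:400],None,fx=3.3,fy=3.3,interpolation=cv2.INTER_CUBIC))
E
```

```text
5.35 [0.5868 0.0798 0.12  ] [ 0.265 -0.265 -0.655  0.656] [-0.92  1.26  0.34] -0.00023738831896598467 [ 0.02  0.38  1.63 -0.    1.14 -2.35]
```

View pics/w6.png

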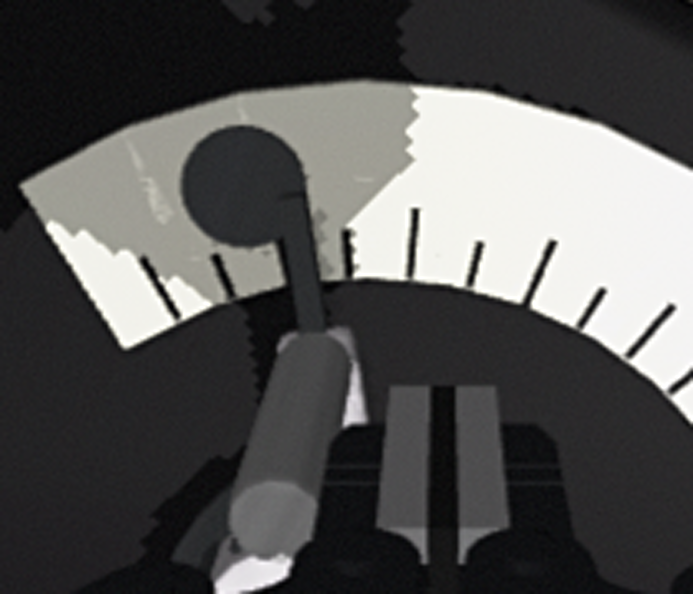

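```bash
cat > m.py <<'E'
import pickle,numpy as np,sys
from h import ray
def go(f,pts,s,o):
  W=pickle.load(open(f,"rb"));ring=np.array([.637,.116])
  for k,u,v,z in pts:
    p=ray(W,o[0]+(u+.5)/s-.5,o[1]+(v+.5)/s-.5,z);d=p[:2]-ring;print(k,p.round(4),np.hypot(*d).round(4),np.arctan2(d[1],d[0]).round(4))
E
python3 -c "
from m import go
go('wrist6.pkl',[('tip',291,192,.092),('mark',242.5,186.5,.083),('ptrbase',312,328,.093)],3.3,(190,180))"
```

```text
tip [0.5845 0.0449 0.092 ] 0.0884 -2.207
mark [0.592  0.0399 0.083 ] 0.0885 -2.105
ptrbase [0.5978 0.0624 0.093 ] 0.0664 -2.202
```

Emit:
{"method": "arm_command", "body": {"commands": [[0,[0.1,-0.14,0],0.02],[0,[0.1,-0.14,0],0.02],[0,[0.1,-0.14,0],0.02],[0,[0,0,0],0],[0,[0,0,0],0]]}}

```text
clock: 5.85
position: [0.59, 0.0754, 0.1201]
ee_rot: [0.245, -0.245, -0.663, 0.663]
contact_force: [-0.5, 0.4, 0.2]
width: -0.0001
```

```bash
python3 snap.py 7 wrist;python3 - <<'E'
import cv2
a=cv2.imread("pics/wrist7.png");cv2.imwrite("pics/w7.png",cv2.resize(a[180:360,190:400],None,fx=3.3,fy=3.3,interpolation=cv2.INTER_CUBIC))
E
```

```text
5.9 [0.59   0.0753 0.1201] [ 0.245 -0.245 -0.663  0.663] [-0.31  1.1  -0.71] -0.00040681868527819105 [ 0.01  0.38  1.62 -0.    1.14 -2.42]
```

View pics/w7.png

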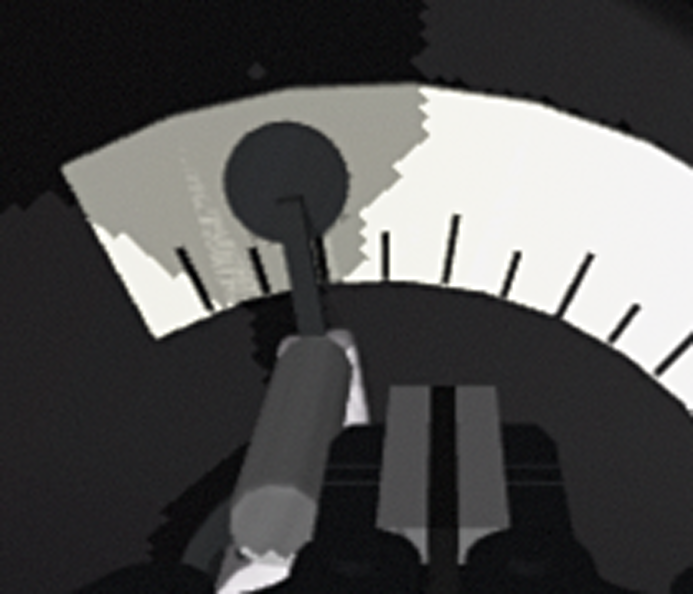

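```bash
python3 -c "
from m import go
go('wrist7.pkl',[('tip',290,197,.092),('mark',286,182,.083),('mark@tipz',286,182,.092),('ptrbase',312,332,.093)],3.3,(190,180))"
```

```text
tip [0.5905 0.041  0.092 ] 0.0882 -2.1256
mark [0.5919 0.0399 0.083 ] 0.0885 -2.1062
mark@tipz [0.5894 0.0389 0.092 ] 0.0907 -2.1239
ptrbase [0.6026 0.0593 0.093 ] 0.0664 -2.1164
```

Emit:
{"method": "arm_command", "body": {"commands": [[0,[0.05,-0.07,0],0],[0,[0,0,0],0],[0,[0,0,0],0]]}}

```text
clock: 6.2
position: [0.5904, 0.0749, 0.1201]
ee_rot: [-0.245, 0.245, 0.663, -0.663]
contact_force: [-0.1, 2.6, 0.2]
width: 0.0
```

Emit:
{"method": "arm_command", "body": {"commands": [[0,[-0.4,0.5,0],0],[0,[-0.8,1.0,0],0],[0,[-0.8,1.0,0],0],[0,[0,0,2],0],[0,[0,0,3],0],[0,[0,0,3],0],[0,[0,0,0],0],[0,[0,0,0],0]]}}

```text
clock: 7.0
position: [0.57, 0.1006, 0.2008]
ee_rot: [-0.245, 0.245, 0.663, -0.663]
contact_force: [-0.3, -0.5, -0.8]
width: -0.0002
```

```bash
python3 snap.py 8 wrist;python3 - <<'E'
import cv2
a=cv2.imread("pics/wrist8.png");cv2.imwrite("pics/w8.png",cv2.resize(a[160:340,130:340],None,fx=3.3,fy=3.3,interpolation=cv2.INTER_CUBIC))
E
```

```text
7.05 [0.5694 0.1005 0.1997] [ 0.245 -0.245 -0.663  0.663] [ 0.13  0.16 -0.76] 4.593682599695377e-05 [ 0.05  0.3   1.54  0.    1.31 -2.38]
```

View pics/wrist8.png

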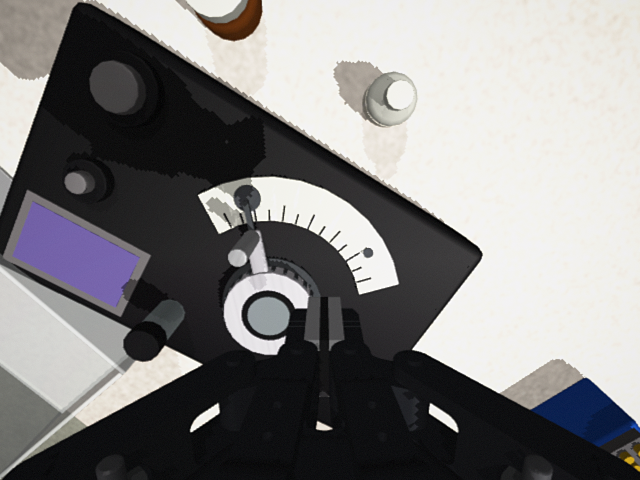

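View pics/w8.png

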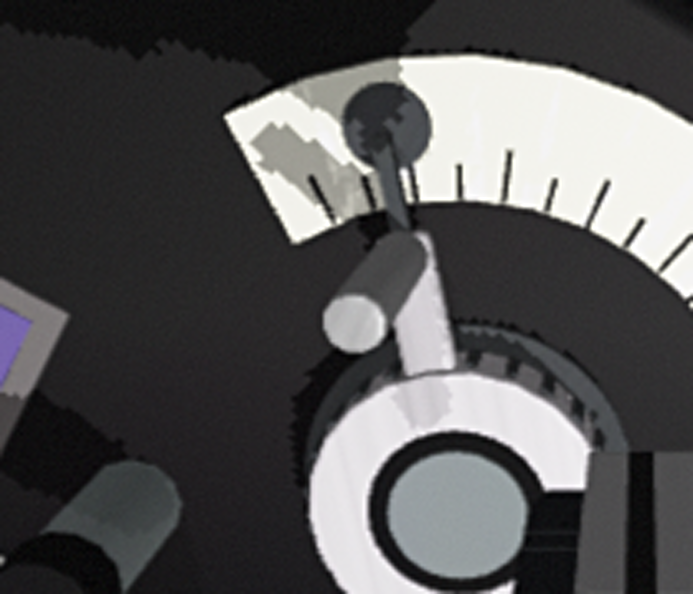

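```bash
python3 -c "
from m import go
go('wrist8.pkl',[('tip',383,138,.092),('mark',387,126.5,.083),('ptrbase',401,226,.093),('ring',458,515,.1),('post',355,323,.145)],3.3,(130,160))"; python3 snap.py 8 scene
python3 - <<'E'
import cv2
a=cv2.imread("pics/scene8.png");cv2.imwrite("pics/sc8.png",cv2.resize(a[205:305,305:435],None,fx=6,fy=6,interpolation=cv2.INTER_CUBIC))
E
```

```text
tip [0.5917 0.0414 0.092 ] 0.0873 -2.117
mark [0.5917 0.0401 0.083 ] 0.0884 -2.1089
ptrbase [0.6019 0.058  0.093 ] 0.0678 -2.114
ring [0.6372 0.1153 0.1   ] 0.0007 -1.2291
post [0.6041 0.0625 0.145 ] 0.0628 -2.1227
7.1 [0.5691 0.1003 0.1991] [ 0.246 -0.244 -0.663  0.664] [ 0.72 -1.   -0.37] -0.00026667382078461994 [ 0.05  0.3   1.54  0.    1.31 -2.38]
```

View pics/sc8.png

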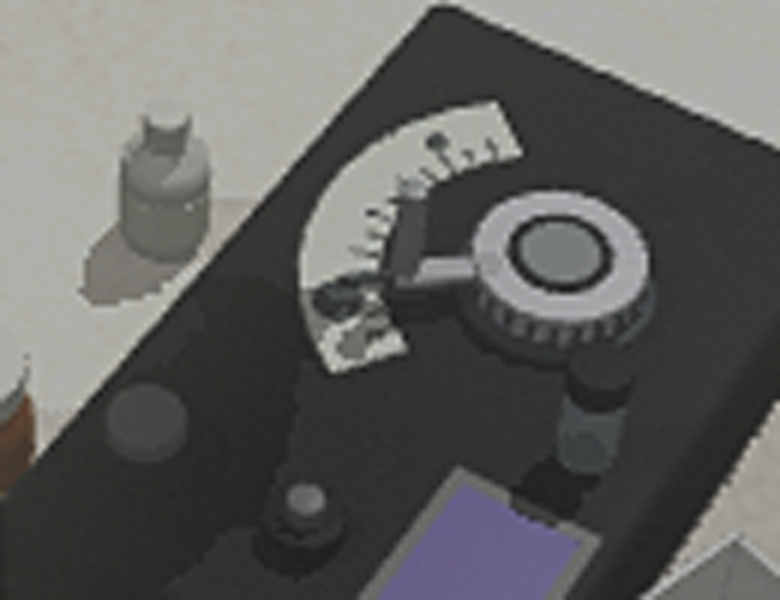

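Emit:
{"method": "arm_command", "body": {"commands": [[0,[0.6,-3.2,0],-0.08],[0,[0.6,-3.2,0],-0.08],[0,[0.6,-3.2,0],-0.08],[0,[0.6,-3.2,0],-0.08],[0,[0.6,-3.2,0],-0.08],[0,[0.2,-0.3,-2],0],[0,[0,0,-2],0],[0,[0,0,0],0],[0,[0,0,0],0]]}}

```text
clock: 8.0
position: [0.6016, -0.0628, 0.1591]
ee_rot: [0.373, -0.371, -0.601, 0.602]
contact_force: [0.8, -0.3, -0.0]
width: -0.0
```

```bash
python3 snap.py 9 wrist scene side
python3 - <<'E'
import cv2,numpy as np
a=cv2.imread("pics/side9.png");b=cv2.imread("pics/scene9.png")
f=lambda x:cv2.resize(x,None,fx=4,fy=4,interpolation=cv2.INTER_CUBIC)
cv2.imwrite("pics/c9.png",np.hstack([f(a[160:290,240:340]),f(b[190:320,290:390])]))
E
```

```text
8.15 [ 0.603  -0.0628  0.161 ] [-0.372  0.373  0.602 -0.601] [-0.39  0.96 -0.06] -8.98116487941633e-05 [-0.22  0.36  1.54  0.    1.24 -2.25]
```

View pics/c9.png

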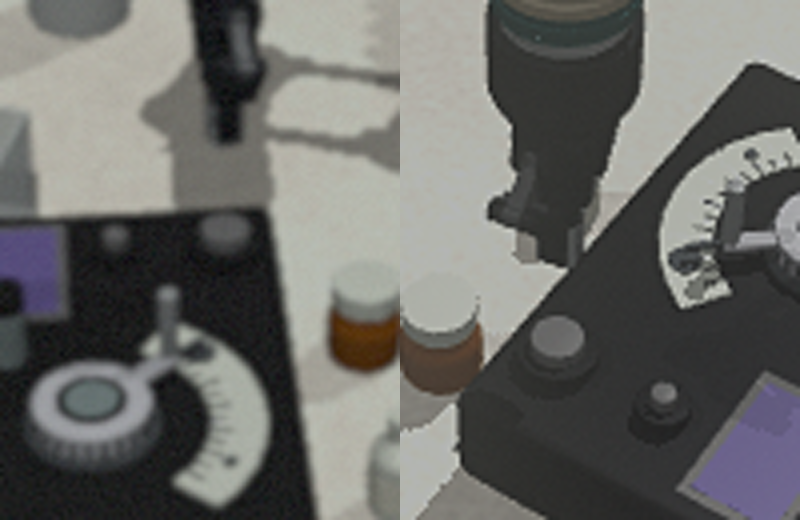

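View pics/wrist9.png

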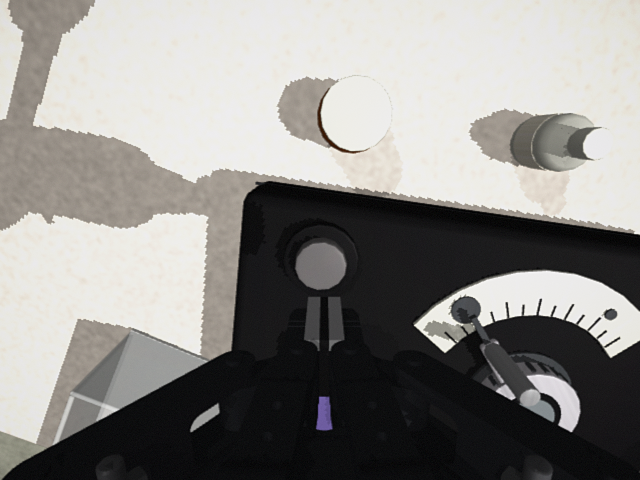

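```bash
python3 -c "
from m import go
go('wrist9.pkl',[('LB',320.5,265,.102)],1,(0,0))"
```

```text
LB [ 0.6007 -0.0653  0.102 ] 0.1849 -1.7683
```

Emit:
{"method": "arm_command", "body": {"commands": [[0,[-0.1,-0.1,-1.0],0],[0,[0,0,-1.0],0],[0,[0,0,-1.0],0],[0,[0,0,-0.5],0],[0,[0,0,0],0],[0,[0,0,0],0]]}}

```text
clock: 8.75
position: [0.6015, -0.0641, 0.1249]
ee_rot: [0.372, -0.372, -0.601, 0.601]
contact_force: [0.6, -0.2, 0.9]
width: 0.0001
```

Emit:
{"method": "arm_command", "body": {"commands": [[0,[0,0,-0.3],0],[0,[0,0,-0.3],0],[0,[0,0,0],0],[0,[0,0,0],0]]}}

```text
clock: 9.15
position: [0.6014, -0.0641, 0.1191]
ee_rot: [-0.372, 0.372, 0.601, -0.601]
contact_force: [0.1, -0.9, 0.5]
width: -0.0001
```

```bash
python3 snap.py 10 wrist scene
python3 - <<'E'
import cv2
b=cv2.imread("pics/scene10.png");cv2.imwrite("pics/c10.png",cv2.resize(b[190:320,280:420],None,fx=4.5,fy=4.5,interpolation=cv2.INTER_CUBIC))
E
```

```text
9.25 [ 0.6015 -0.0641  0.1193] [-0.372  0.372  0.601 -0.601] [ 0.12 -0.1  -0.71] 6.408312081516884e-05 [-0.22  0.39  1.6   0.    1.15 -2.25]
```

View pics/c10.png

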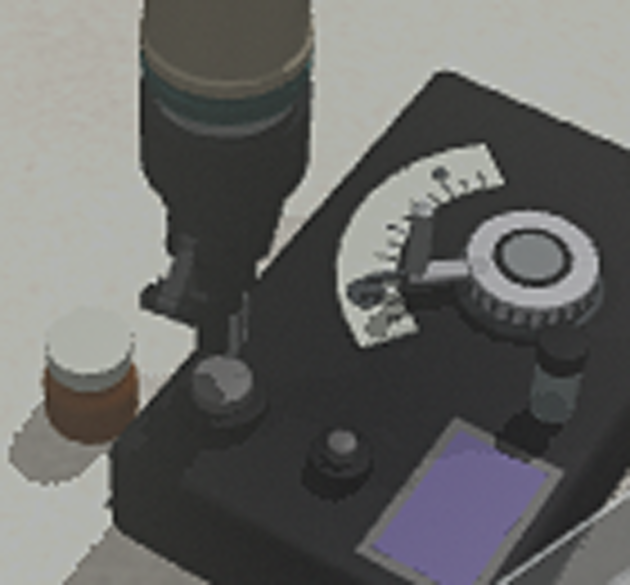

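View pics/wrist10.png

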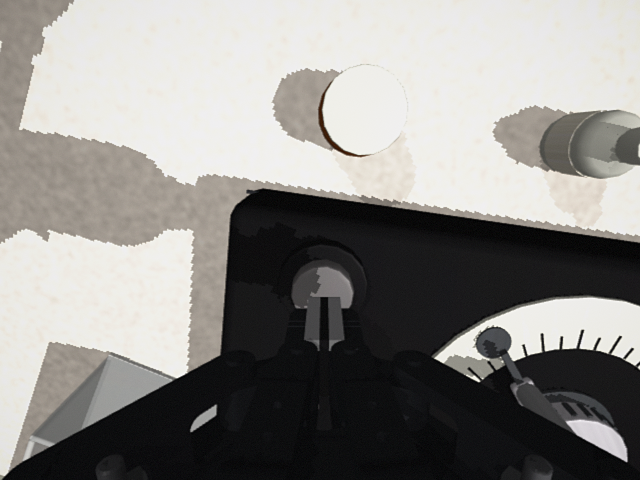

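The tip is still above the button and there is no contact force yet, so I'll keep going down in small steps.

Emit:
{"method": "arm_command", "body": {"commands": [[0,[0,0,-0.3],0],[0,[0,0,-0.3],0],[0,[0,0,-0.3],0],[0,[0,0,0],0],[0,[0,0,0],0]]}}

```text
clock: 9.75
position: [0.6013, -0.0641, 0.1099]
ee_rot: [0.372, -0.372, -0.601, 0.601]
contact_force: [0.3, -0.3, -0.2]
width: -0.0002
```

Emit:
{"method": "arm_command", "body": {"commands": [[0,[0,0,-0.3],0],[0,[0,0,-0.2],0],[0,[0,0,-0.2],0],[0,[0,0,0],0],[0,[0,0,0],0]]}}

```text
clock: 10.25
position: [0.6014, -0.0641, 0.1031]
ee_rot: [-0.372, 0.372, 0.601, -0.601]
contact_force: [0.1, -0.7, 0.0]
width: 0.0001
```

Emit:
{"method": "arm_command", "body": {"commands": [[0,[0,0,-0.2],0],[0,[0,0,0],0],[0,[0,0,0],0]]}}

```text
clock: 10.55
position: [0.6014, -0.0641, 0.1011]
ee_rot: [-0.372, 0.372, 0.601, -0.601]
contact_force: [-0.3, -0.7, -0.1]
width: 0.0002
```

```bash
python3 snap.py 11 wrist scene
python3 - <<'E'
import cv2
b=cv2.imread("pics/scene11.png");cv2.imwrite("pics/c11.png",cv2.resize(b[190:320,280:420],None,fx=4.5,fy=4.5,interpolation=cv2.INTER_CUBIC))
E
```

```text
10.65 [ 0.6014 -0.0641  0.1012] [-0.372  0.372  0.601 -0.601] [ 0.41 -0.56  0.15] -5.24066339728702e-05 [-0.22  0.41  1.62  0.    1.11 -2.25]
```

View pics/c11.png

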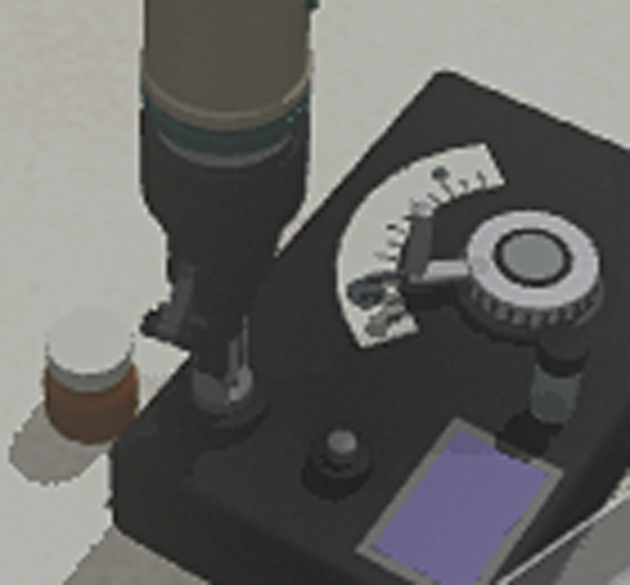

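View pics/wrist11.png

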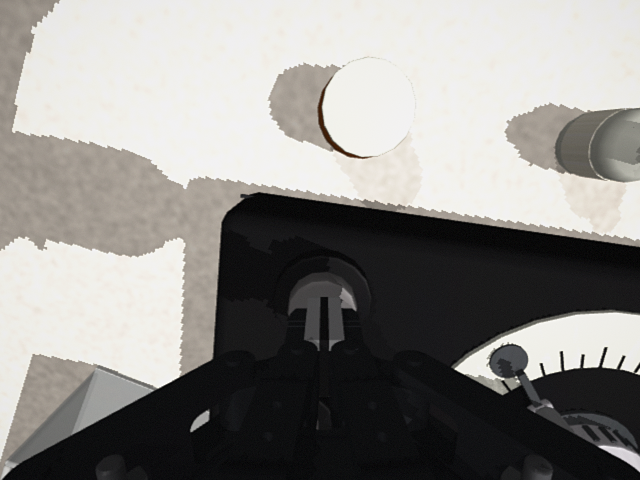

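Emit:
{"method": "arm_command", "body": {"commands": [[0,[0,0,-0.2],0],[0,[0,0,-0.1],0],[0,[0,0,0],0],[0,[0,0,0],0]]}}

```text
clock: 11.05
position: [0.6014, -0.0641, 0.0981]
ee_rot: [0.372, -0.372, -0.601, 0.601]
contact_force: [0.8, 0.3, 0.1]
width: 0.0001
```

Emit:
{"method": "arm_command", "body": {"commands": [[0,[0,0,-0.2],0],[0,[0,0,0],0],[0,[0,0,0],0]]}}

```text
clock: 11.35
position: [0.6014, -0.0641, 0.096]
ee_rot: [-0.372, 0.372, 0.601, -0.601]
contact_force: [-0.7, 1.1, 0.2]
width: 0.0002
```

Emit:
{"method": "arm_command", "body": {"commands": [[0,[0,0,-0.2],0],[0,[0,0,0],0],[0,[0,0,0],0]]}}

```text
clock: 11.65
position: [0.6017, -0.0642, 0.0944]
ee_rot: [-0.372, 0.372, 0.601, -0.601]
contact_force: [0.7, 0.7, 1.8]
width: 0.0001
```

Emit:
{"method": "arm_command", "body": {"commands": [[0,[0,0,-0.2],0],[0,[0,0,0],0],[0,[0,0,0],0]]}}

```text
clock: 11.95
position: [0.6017, -0.0641, 0.0924]
ee_rot: [-0.372, 0.372, 0.601, -0.601]
contact_force: [1.0, 0.4, 2.5]
width: -0.0002
```

Emit:
{"method": "arm_command", "body": {"commands": [[0,[0,0,-0.2],0],[0,[0,0,0],0],[0,[0,0,0],0]]}}

```text
clock: 12.25
position: [0.6017, -0.0641, 0.0903]
ee_rot: [-0.372, 0.372, 0.601, -0.601]
contact_force: [0.6, -0.2, 4.7]
width: 0.0002
```

Emit:
{"method": "arm_command", "body": {"commands": [[0,[0,0,-0.2],0],[0,[0,0,0],0],[0,[0,0,0],0]]}}

```text
clock: 12.55
position: [0.6017, -0.0642, 0.0888]
ee_rot: [-0.372, 0.372, 0.601, -0.601]
contact_force: [-0.7, -0.4, 8.7]
width: -0.0
```

Emit:
{"method": "arm_command", "body": {"commands": [[0,[0,0,-0.1],0],[0,[0,0,0],0],[0,[0,0,0],0]]}}

```text
clock: 12.85
position: [0.6017, -0.0642, 0.0887]
ee_rot: [-0.372, 0.373, 0.601, -0.601]
contact_force: [-2.3, 0.7, 11.9]
width: 0.0002
```

```bash
python3 snap.py 12 scene
```

```text
12.9 [ 0.6017 -0.0642  0.0887] [-0.372  0.373  0.601 -0.601] [-0.92 -0.42 12.1 ] 9.029469999505481e-05 [-0.22  0.42  1.64 -0.    1.08 -2.25]
```

Emit:
{"method": "arm_command", "body": {"commands": [[0,[0,0,0.5],0],[0,[0,0,0.5],0],[0,[0,0,1],0],[0,[0,0,3],0],[0,[0,0,4],0],[0,[0,0,4],0],[0,[-1,-3,0],0],[0,[-2,-4,0],0],[0,[-2,-4,0],0],[0,[0,0,0],0],[0,[0,0,0],0]]}}

```text
clock: 14.0
position: [0.5507, -0.1746, 0.217]
ee_rot: [-0.373, 0.372, 0.601, -0.601]
contact_force: [1.3, 1.3, 1.0]
width: -0.0
```

```bash
python3 snap.py 13 scene side wrist
python3 - <<'E'
import cv2,numpy as np
a=cv2.imread("pics/side13.png");b=cv2.imread("pics/scene13.png")
f=lambda x:cv2.resize(x,None,fx=4,fy=4,interpolation=cv2.INTER_CUBIC)
cv2.imwrite("pics/c13.png",np.hstack([f(a[190:320,240:340]),f(b[200:330,305:405])]))
E
```

```text
14.15 [ 0.5517 -0.173   0.2169] [-0.372  0.372  0.602 -0.601] [-0.43  0.07 -0.21] -0.0001597754173220088 [-0.42  0.29  1.51  0.    1.35 -2.46]
```

View pics/c13.png

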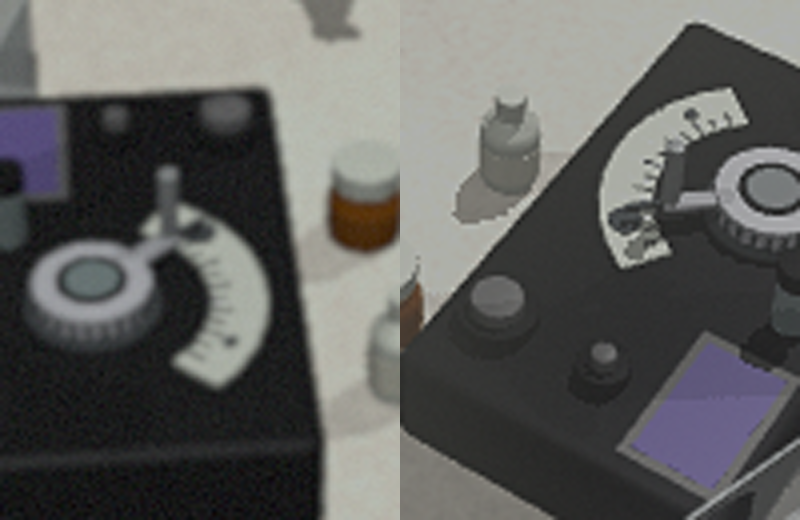

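View pics/wrist13.png

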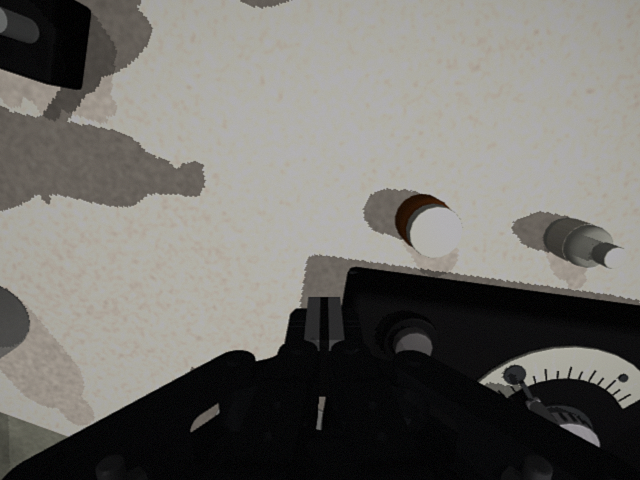

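The button is up again. The pointer still stands over the large mark in all three views, with nothing else moved and the arm clear.

```bash
python3 -c "
from rig import manip
print(manip.sign_off())"
```

```text
the job is handed in; nothing more can be done
None
```

The lever is set over the large mark, and the large button was pressed right down and released. The job was handed in at about 14 s of the 51 s allowed.

- **Lever:** I pushed the post round by about 0.77 rad with the closed fingertips, never gripping it. The measured wrist force after the last push was about 2.6 N. After I backed off, the wrist picture put the pointer tip at −2.117 rad and the mark's centre at −2.109 rad, about 0.7 mm apart at the scale. That is within the camera calibration of about 2 mm. In the last three pictures the pointer still stands over the mark.
- **Large button:** I pressed in small steps and felt contact at a tool height of about 94 mm. The force climbed through about 5 N, then went from 8.7 to 12 N with almost no further travel, so it was against its stop. I then lifted straight off, and the scene picture shows the button up again.
- **Everything else:** I did not touch the small button, the vial or the loose items, and the final views of the meter area show nothing moved. The arm was clear when I handed in.

**Disagreement:** the fingertips were not where the description put them. It gives them as 17 mm ahead of the tool point, but the pictures and the button contact put them about 7–10 mm behind it. I relied on the pictures and the force readings instead.

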